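# Dispense a dip pot into a snack tray

### The arm

A 6-joint arm with a two-finger parallel gripper is mounted at the origin on the work surface. World frame = base frame: x ahead of the robot, y to its left, z up, the work surface at z = 0. Lengths are in m, angles in rad, forces in N, time in s.
With the tool pointing down it reaches from about 0.35 to 0.775 m from the base axis. Payload 5.5 kg.
Tool frame: the origin (TCP) lies between the finger pads; the fingertips stand 11 mm ahead of it and the grasp point (between the pads) lies 8 mm behind it (tips_ahead is the distance from the TCP to the fingertips, in m); z points along the fingers, y is the line along which they close (so a half turn about z gives the same grasp; the last joint's range is limited). The gripper opens to 85 mm and grips with 20 to 120 N. Pads are 22 mm wide; open, the fingers measure 114 mm over their backs; the gripper's body (76 mm by 85 mm) begins 54 mm behind the grasp point. The pads swing forward as they close: fully open they stand 13 mm farther back than shut.
Start: joints at [-1.338, 0.313, 0.046, 1.304, 0, 1.431], TCP at [0.209, -0.536, 0.222] pointing down, gripper open.
Joint ranges: [-2.76, 2.76], [-0.86, 1.69], [-1.03, 1.26], [-2.2, 2.34], [-1.47, 1.5], [-3.14, 3.14]. Speed limits (rad/s): [2.57, 2.57, 3.14, 3.14, 3.14, 3.14].

### API

Orientations are given as a unit quaternion [w, x, y, z].
In Python, from workcell import * gives the robot as it stands. The module is installed in compiled form; this text tells all that it offers.
- The arm moves only by the tool jog_arm, never from a script. Its argument "moves" is a list of rows, each an object with "fingers": the closure, from 0 (fully open) to 1 (shut); "slide": the shift along the tool's x, y, z in mm, a list of three; "angular": the turn, a rotation vector about the tool's x, y, z in degrees, a list of three. A call has 1 to 10 rows; each row is the pose to reach, as a shift and turn from the pose commanded when the call began, along the tool's axes at that moment; what a row does not reach only later rows make up. A row lasts 1/12 s, in which the tool goes at most 41.7 mm and 7.16 degrees, less where a joint would pass 70% of its speed; a pose out of reach is approached as far as the arm can. A call with a gripper value outside its range is refused whole. The fingers move at their own pace and stop on an object; "squeeze" is the grip in N (left out, the last holds). Time passes only in rows, so rows that repeat a pose let the fingers close. It gives the time, the measured TCP pose, the force, the opening and the grip force at its end, in the units of the state.
- get_state(): the state, without advancing time (a new reading comes with each control period).
- read_camera(name): name is "scene" or "top"; returns a dict with "color" (420x560x3 uint8, red, green, blue), "fovy" (degrees; the focal length in pixels is half the picture's height over the tangent of half this angle, whatever the lens; pixels are square), "cx", "cy" (the principal point, pixels), "world_from_camera" (4x4, takes a point from camera to world coordinates). Camera axes: x right, y down, z forward; pixel columns grow to the right and rows downward; lengths in m; the calibration is good to about 2 mm. A picture is of the moment at which its call begins. There is no depth.
- hand_in(): hands the job in; it is judged then, once.
Trained networks look in a picture, given as the dict that the camera call returned (one of the last four; its "shot" number tells which), for a name from the list of things; names that differ only in an ending like _2 or _b are one class to them, and where a whole thing is asked for, a point or a joint stands for the part that bears it (a point fixed in the world has none). Each returns a list of dicts, best first, with "p" (0 to 1); they miss things now and then, are a little off and sometimes report something else, mostly with a low value. They report only what shows in the picture. A call takes as long as a camera call. They do not tell look-alikes from the thing itself.
- look_for(target, picture): "point" ([column, row] in pixels, amid what is visible of it).
- tip_of(target, picture): "point" ([column, row] in pixels: a listed point, or the origin of a listed thing).
The state is a dict: "clock": time; "joint_pos": joint angles; "qvel": joint speeds; "tau": joint torques, N m; "tcp_pos": TCP position; "orientation": TCP orientation; "wrist_force": force on the tool from outside, world axes, zero at the start; "ft_torque": the same for the moment, N m; "finger_gap": finger opening in m; "grip_force": force on a finger pad.
Only numpy, scipy, OpenCV 4.12 (cv2) and the standard library are available. Lean on these libraries where they do the work, as an engineer would, in place of code of your own. Each camera call takes 0.05 s, during which the arm holds its last target. There are 200 camera calls.

### The job

One of the two snack trays still lacks its dip pot. Push the slide of the pot dispenser in all the way, once, and let go of it there so that its spring snaps it back by itself; then take the delivered pot, gripping it as gently as you can because its walls are thin, and set it down flat, foil side up, in that tray's empty compartment. Deliver only the one pot, do not drop it in from a height, and leave everything else on the counter where it stands.

Things in the scene. Friction and masses are not known exactly. Their poses are not given: they have to be found in the camera images.
- dispenser: Pot dispenser, fixed. Sizes in mm. Origin: on the counter under the middle of its tower; own z up; pots are delivered towards own -x, the slide is pushed from the +x end towards -x. Dark pedestal 40 wide (y), flat deck at z 40 from x -88 to +106; foot plate 110 wide, 6 thick, x -105 to +125. Tower 56 (x) by 46 (y) up to z 166, corner posts and clear front and back, holding a pile of four pots
- funnel (a point): Mouth of the tower: on its axis, z 194. Two filling flaps flare out on the tower's -x and +x sides, from 28 off the axis at z 166 to 58 at z 194, 52 wide (y). They overhang the delivered pot and the slide's end position, so a gripper pointing straight down is in its way there: lean the gripper's body away from the tower, about 35 degrees
- slide (a joint): Travel of the slide, m: 0 = fully out (rest), 0.054 = fully in, at its stop. Spring-return: 2.7 N at rest rising to 7.6 N fully in, about 1 N more to move it at 5 cm/s; let go, it flies back in about 0.2 s, and follows a finger that only backs off slowly: lift off it. Pushed in, it shoves the lowest pot out on the ledge; when it is back, the pile drops by one pot
- push_face (a point): Middle of the outer (+x) face of the slide's black upright push plate, moves with it; axes as the dispenser's. Plate 40 wide (y), 12 thick (x), from z 41 to 87; the face is upright, this point at z 64. It is 98 along +x from the dispenser's origin when out, 44 when fully in (16 from the tower). Push on it towards -x; nothing stands beside or behind it
- ledge (a point): Middle of the delivery ledge, on the deck, 56 along -x from the dispenser's origin, z 40. The deck is 40 wide (y) here, open on both sides, with a 6 high lip at x -84 to -88. The delivered pot stops here upright, its back 0 to 8 from the tower, its centre 52 to 60 along -x from the dispenser's origin, its 38 width across the ledge (y)
- pot_1: Lowest pot of the pile, the one delivered: sealed white dip pot with foil lid, a block 48 (own x) by 38 (own y) by 28 high, edges rounded 4, about 35 g. Origin: centre of its underside; own z points out of the foil. In the pile its axes are the dispenser's. Thin walls: grip it across the 38 as lightly as the gripper can, 20 to 30 N; it is crushed at about twice that
- pot_2: The next pot of the pile, like pot_1, standing on it at the start; it drops on the deck inside the tower when the slide is back. It stays in the tower
- tray: The snack tray that lacks its pot: black open tray 130 (own x) by 180 (own y), 28 high, floor 2 and walls 3 thick, loose, 0.35 kg. Origin: centre of its underside. At its +y end lies the empty compartment; the two other compartments hold crackers and cheese, up to 30 high
- tray_bay (a point): Centre of the empty compartment's floor, in the tray at own y +54, 2 above the counter; axes as the tray's. The compartment is 124 (x) by 65 (y) inside, walls 26 high over its floor, the wall to the other compartments 22
- full_tray: The other snack tray, alike, which already has its pot in it (a bystander). Origin: centre of its underside
- sauce_jar: Bystander: amber glass jar, 68 diameter, 95 high. Origin: centre of its underside
- spice_jar: Bystander: clear jar with black cap, 52 diameter, 110 high. Origin: centre of its underside
- spoon: Bystander: steel serving spoon, 230 long, lying on the counter. Origin: under its middle
- tub_stack: Bystander: stack of round tubs, 115 diameter, 90 high. Origin: centre of its underside
- paper_box: Bystander: carton of deli paper 120 by 240 by 75 high. Origin: centre of its underside
Mind the look-alikes: they are no part of the job. What is shaped like the tray but red is not meant.

How it is judged:
On the way, in this order (a step that is already met when the one before it is completed fails the run):
1. the slide is pushed fully in (within 3 mm of its end stop) (value of joint slide above 0.051 m).
2. the slide is let go near its end and flies back by itself: it is still more than 15 mm in, moving out, and nothing of the robot touches it (value of joint slide between 0.015 and 0.049 m and velocity of joint slide below -0.02 m/s and contact force between each of the arm, the fingers and slide below 0.05 N).
3. the slide is back out and the delivered pot is lifted at least 30 mm off the ledge (value of joint slide below 0.003 m and z of pot_1 in the frame of dispenser above 0.07 m), for 0.1 s.
At the end, for the whole second after the job is handed in: The slide is fully out (within 3 mm); pot_1 lies at rest on the floor of the tray's empty compartment (within 4 mm of it), foil up, level within 7 degrees; pot_2 stands at the bottom of the tower (centre within 8 mm, underside within 5 mm of the deck) (value of joint slide below 0.003 m and x of pot_1 in the frame of tray_bay between -0.05 and 0.05 m and y of pot_1 in the frame of tray_bay between -0.022 and 0.022 m and z of pot_1 in the frame of tray_bay between -0.004 and 0.004 m and angle between pot_1's own z axis and vertical below 0.12 rad and angle between tray's own z axis and vertical below 0.05 rad and linear speed of pot_1 below 0.02 m/s and horizontal distance between pot_2 and dispenser below 0.008 m and z of pot_2 in the frame of dispenser below 0.045 m); the robot touches nothing.
It fails at once if the pot is crushed: more than 110 N of finger contact force on it in all (both pads together) (contact force between the fingers and pot_1 above 110 N).
It fails at once if the pot is thrown or dropped: faster than 0.6 m/s with no finger on it (a fall of about 2 cm) (linear speed of pot_1 above 0.6 m/s and contact force between the fingers and pot_1 below 0.05 N).
It fails at once if a second pot is pushed out (20 mm or more towards the ledge) (x of pot_2 in the frame of dispenser below -0.02 m).
It fails at once if the tray is pushed more than 40 mm (distance of tray from where it was at the start of the episode above 0.04 m).
It fails at once if a bystander is disturbed: the full tray, a jar, the tubs or the paper carton shifted more than 20 mm or tipped, or the spoon shifted more than 30 mm (distance of any of full_tray, sauce_jar, spice_jar, tub_stack, paper_box from where it was at the start of the episode above 0.02 m or angle between any of full_tray, sauce_jar, spice_jar, tub_stack, paper_box's own z axis and vertical above 0.3 rad or distance of spoon from where it was at the start of the episode above 0.03 m).
It also fails if it takes over 51 s, if anything falls off the work surface, if the arm or the gripper's body presses on something with over 40 N, if the wrist force passes 120 N, or if a joint passes its speed limit or range.

## Working session

There is one attempt and no reset: what is moved stays moved. The work goes in short steps, Python scripts to look and compute and a tool call to move; the robot and the scene stay as the last step left them, time stands still between calls to the robot, and variables do not carry over. Pictures are saved under pics/ and viewed, at most 10 in all, crops included, and the job is handed in when it is done.

Besides the shell and the picture viewer there is one more tool, called after "Emit:" as name(argument=value, ...) on one line, values as JSON. jog_arm: Moves the arm, as the interface text tells. Its arguments: {"type":"object","properties":{"moves":{"type":"array","items":{"type":"object","properties":{"fingers":{"type":"number"},"slide":{"type":"array","items":{"type":"number"}},"angular":{"type":"array","items":{"type":"number"}}}}},"squeeze":{"type":"number"}},"required":["moves"]}

```bash
mkdir -p pics
cat > h.py <<'E'
from workcell import *
import numpy as np, cv2
from scipy.spatial.transform import Rotation as R
def ray(p,pic):
    f=pic["color"].shape[0]/2/np.tan(np.radians(pic["fovy"])/2)
    T=np.array(pic["world_from_camera"]); d=T[:3,:3]@np.array([(p[0]-pic["cx"])/f,(p[1]-pic["cy"])/f,1])
    return T[:3,3],d
def atz(p,pic,z):
    o,d=ray(p,pic); return o+d*(z-o[2])/d[2]
def proj(P,pic):
    f=pic["color"].shape[0]/2/np.tan(np.radians(pic["fovy"])/2)
    T=np.linalg.inv(np.array(pic["world_from_camera"])); q=T[:3,:3]@np.array(P)+T[:3,3]
    return [pic["cx"]+f*q[0]/q[2],pic["cy"]+f*q[1]/q[2]]
def rot(s): 
    w,x,y,z=s["orientation"]; return R.from_quat([x,y,z,w])
E
cat > a.py <<'E'
from h import *
np.set_printoptions(precision=4,suppress=True)
S={n:read_camera(n) for n in("scene","top")}
for n,c in S.items():
    cv2.imwrite(f"pics/{n}0.png",c["color"][:,:,::-1])
    print(n,c["fovy"],c["cx"],c["cy"],np.array(c["world_from_camera"])[:3,3])
    for t,z in [("dispenser",0),("funnel",.194),("push_face",.064),("ledge",.04),("tray",0),("tray_bay",.002),("full_tray",0),("sauce_jar",0),("spice_jar",0),("spoon",0),("tub_stack",0),("paper_box",0)]:
        print(t,[(round(r["p"],2),np.round(r["point"]),atz(r["point"],c,z)[:2]) for r in tip_of(t,c)[:3]])
print(get_state())
E
python3 a.py
```

```text
scene 54.745953279236154 281.7324139321673 209.82599200291136 [1.4717 0.4762 0.8075]
dispenser [(0.73, array([328., 258.]), array([0.5671, 0.1375]))]
funnel [(0.8, array([331., 208.]), array([0.5829, 0.1368]))]
push_face [(0.58, array([362., 247.]), array([0.5396, 0.2282]))]
ledge [(0.92, array([308., 246.]), array([0.591 , 0.0782]))]
tray [(0.93, array([207., 182.]), array([ 0.3937, -0.472 ])), (0.92, array([249., 206.]), array([ 0.4505, -0.2321]))]
tray_bay [(0.77, array([259., 210.]), array([ 0.4589, -0.1821])), (0.71, array([204., 186.]), array([ 0.4261, -0.4576]))]
full_tray [(0.9, array([227., 242.]), array([ 0.6649, -0.1729]))]
sauce_jar [(0.57, array([265., 271.]), array([0.7168, 0.0048]))]
spice_jar []
spoon []
tub_stack [(0.66, array([170., 212.]), array([ 0.632 , -0.4454]))]
paper_box [(0.71, array([426., 298.]), array([0.5763, 0.4385]))]
top 53.09302807352579 278.7482026750536 210.7237674155146 [0.4863 0.0081 1.5683]
dispenser []
funnel [(0.65, array([228., 208.]), array([0.569 , 0.1395]))]
push_face [(0.63, array([226., 207.]), array([0.5809, 0.1597])), (0.48, array([206
[... 741 characters left out ...]
73, 0.1452]))]
tub_stack [(0.62, array([388., 191.]), array([ 0.6288, -0.4425]))]
paper_box [(0.71, array([154., 212.]), array([0.5719, 0.4327])), (0.3, array([333., 238.]), array([ 0.4573, -0.2285]))]
{'clock': 1.3, 'joint_pos': array([-1.3376,  0.3132,  0.0461,  1.3036, -0.    ,  1.4312]), 'qvel': array([ 0.0004, -0.0007,  0.0001, -0.0005,  0.0004,  0.0001]), 'tau': array([ -0.0004, -48.0472,  29.881 ,   0.0006,  -0.0003,  -0.    ]), 'tcp_pos': array([ 0.2094, -0.5355,  0.2215]), 'orientation': array([ 0.    ,  0.9827,  0.1853, -0.    ]), 'wrist_force': array([-0.0596,  0.5649,  0.3099]), 'ft_torque': array([ 0.0122,  0.0062, -0.0259]), 'grip_force': 0.0, 'finger_gap': 0.08528837146171946}
```

```bash
python3 -c "
import cv2
a=cv2.imread('pics/top0.png');cv2.imwrite('pics/t1.png',cv2.resize(a[130:300,130:470],None,fx=2.35,fy=2.35,interpolation=2))
b=cv2.imread('pics/scene0.png');cv2.imwrite('pics/s1.png',cv2.resize(b[130:350,160:480],None,fx=2.5,fy=2.5,interpolation=2))"
```

```text
(no output)
```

View pics/t1.png

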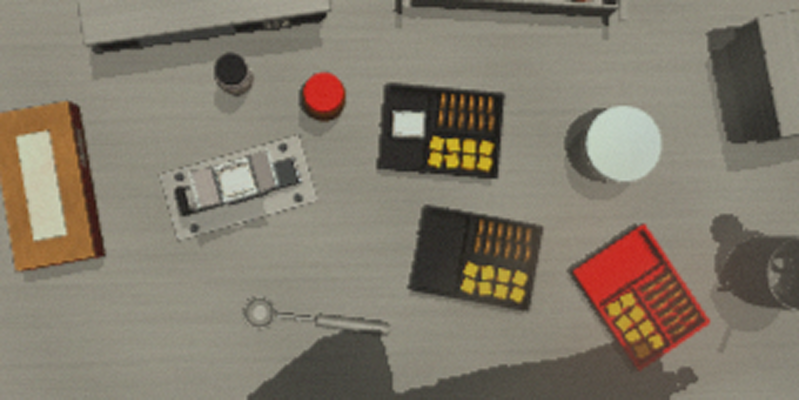

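View pics/s1.png

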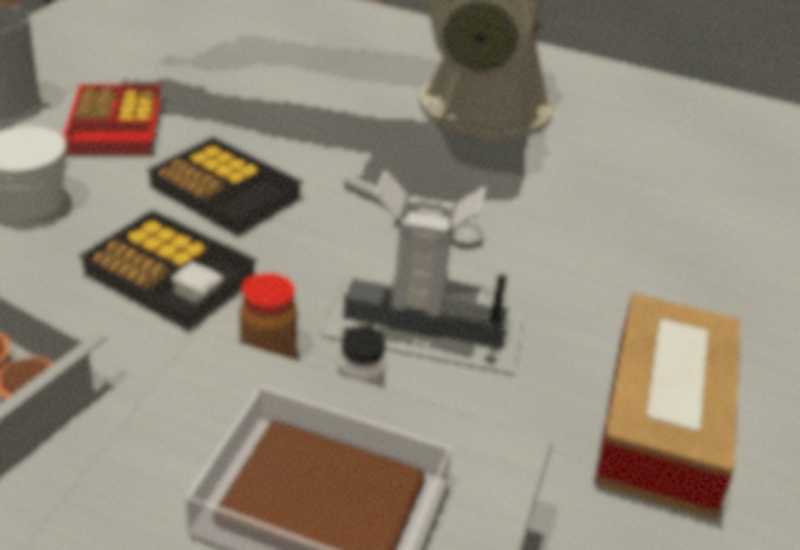

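The top view shows the target tray as the black one without a pot, its crop centre around (475,257) and its empty end to the left (+y). The red look-alike is at (640,295). The dispenser foot plate has corners near (160,172), (300,135), (318,202) and (178,240), with the push plate at its left end (182,200). The spoon is at (315,315).

```bash
cat > b.py <<'E'
from h import *
np.set_printoptions(precision=4,suppress=True)
c=read_camera("top"); s=read_camera("scene")
o=lambda u:[130+(u[0]+.5)/2.35-.5,130+(u[1]+.5)/2.35-.5]
os=lambda u:[160+(u[0]+.5)/2.5-.5,130+(u[1]+.5)/2.5-.5]
def fit(model,pts):
    m=np.array(model);p=np.array(pts);mc,pc=m.mean(0),p.mean(0);A=(m-mc).T@(p-pc)
    a=np.arctan2(A[0,1]-A[1,0],A[0,0]+A[1,1]);Rm=np.array([[np.cos(a),-np.sin(a)],[np.sin(a),np.cos(a)]])
    t=pc-Rm@mc; print("yaw",np.degrees(a),"t",t,"res mm",1000*np.linalg.norm(p-(m@Rm.T+t),axis=1)); return a,t
P=[atz(o(u),c,.006)[:2] for u in [(160,172),(300,135),(318,202),(178,240)]]
a,t=fit([(.125,-.055),(-.105,-.055),(-.105,.055),(.125,.055)],P)
# signs: choose handedness by residual
a,t=fit([(.125,.055),(-.105,.055),(-.105,-.055),(.125,-.055)],P)
# tray rim z .028
Q=[atz(o(u),c,.028)[:2] for u in [(424,205),(543,224),(528,310),(409,290)]]
b,tt=fit([(.065,.09),(.065,-.09),(-.065,-.09),(-.065,.09)],Q)
Q=[atz(os(u),s,.028)[:2] for u in [(300,180),(214,138),(150,175),(236,222)]]
print("scene corners",np.array(Q))
b2,t2=fit([(-.065,.09),(-.065,-.09),(.065,-.09),(.065,.09)],Q)
g=c["color"]
out=cv2.resize(np.ascontiguousarray(g[170:260,180:370]),None,fx=4.2,fy=4.2,interpolation=2)
def dr(img,pts,fx,x0,y0,col,cam):
    q=np.array([[(proj(p,cam)[0]-x0+.5)*fx-.5,(proj(p,cam)[1]-y0+.5)*fx-.5] for p in pts]).astype(int)
    cv2.polylines(img,[q],True,col,1)
D=lambda x,y,z:[t[0]+np.cos(a)*x-np.sin(a)*y,t[1]+np.sin(a)*x+np.cos(a)*y,z]
out2=cv2.resize(np.ascontiguousarray(s["color"][170:290,200:390]),None,fx=4.2,fy=4.2,interpolation=2)
for img,x0,y0,cam in((out,180,170,c),(out2,200,170,s)):
    dr(img,[D(x,y,.006) for x,y in[(.125,.055),(-.105,.055),(-.105,-.055),(.125,-.055)]],4.2,x0,y0,(255,0,0),cam)
    dr(img,[D(x,y,.166) for x,y in[(.028,.023),(-.028,.023),(-.028,-.023),(.028,-.023)]],4.2,x0,y0,(0,255,0),cam)
    dr(img,[D(x,y,.04) for x,y in[(.106,.02),(-.088,.02),(-.088,-.02),(.106,-.02)]],4.2,x0,y0,(0,0,255),cam)
    dr(img,[D(x,y,.087) for x,y in[(.098,.02),(.086,.02),(.086,-.02),(.098,-.02)]],4.2,x0,y0,(255,0,255),cam)
    T=lambda x,y,z:[tt[0]+np.cos(b)*x-np.sin(b)*y,tt[1]+np.sin(b)*x+np.cos(b)*y,z]
    dr(img,[T(x,y,.028) for x,y in[(.065,.09),(.065,-.09),(-.065,-.09),(-.065,.09)]],4.2,x0,y0,(255,255,0),cam)
cv2.imwrite("pics/ov.png",cv2.resize(np.vstack([out,out2]),None,fx=.66,fy=.66,interpolation=3)[:,:,::-1])
E
python3 b.py
```

```text
yaw 103.64605389753662 t [0.577  0.1365] res mm [0.9315 0.8082 0.8753 1.1006]
yaw 103.61955798401029 t [0.577  0.1365] res mm [110.5398 110.1243 110.0594 110.607 ]
yaw -11.15543595650505 t [ 0.4548 -0.2223] res mm [3.9726 6.4813 4.1491 5.7306]
scene corners [[ 0.4051 -0.1289]
 [ 0.3723 -0.3001]
 [ 0.5087 -0.3176]
 [ 0.5418 -0.1485]]
yaw -9.765296444197187 t [ 0.457  -0.2238] res mm [5.7648 5.4786 6.6211 5.9461]
```

View pics/ov.png

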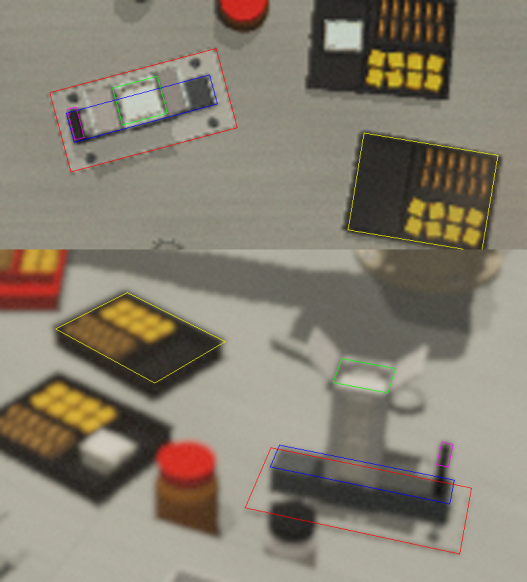

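The overlay fits the dispenser: origin (0.577,0.1365), yaw 103.65°. The ledge and push-face networks agree to about 1 cm. The tray is at about (0.456,-0.224), yaw −10.5°, with its bay at (0.465,-0.174). The next step is to plan the poses.

```bash
cat >> h.py <<'E'
a=np.radians(103.65); t0=np.array([.577,.1365,0]); xd=np.array([np.cos(a),np.sin(a),0]); yd=np.array([-np.sin(a),np.cos(a),0]); up=np.array([0,0,1.])
def D(x,y,z): return t0+x*xd+y*yd+z*up
def lean(deg,x0=xd):  # tool body leans toward +x0 by deg
    s,c=np.sin(np.radians(deg)),np.cos(np.radians(deg)); z=-s*x0-c*up; x=c*x0-s*up
    return np.column_stack([x,np.cross(z,x),z])
def go(p,M,s=None):
    s=s or get_state(); Rc=rot(s)
    print("slide",np.round(Rc.inv().apply(np.array(p)-s["tcp_pos"])*1000,1),"ang",np.round((Rc.inv()*R.from_matrix(M)).as_rotvec(degrees=True),1))
def push(dx,z=.078,deg=35):
    M=lean(deg); return D(dx,0,z)+.011*M[:,0]-.011*M[:,2],M
E
python3 -c "
from h import *
go([.42,-.1,.34],lean(0)); p,M=push(.14,.16); print(p); go(p,M)"
```

```text
slide [ 354.7 -328.9 -118.5] ang [  0.    0.  -82.3]
[0.540346   0.28743307 0.16270133]
slide [ 607.9 -645.9   58.8] ang [-25.1 -28.7 -79.5]
```

Emit:
jog_arm(moves=[{"fingers":1,"slide":[30,-20,-40],"angular":[0,0,-7]},{"fingers":1,"slide":[355,-329,-118],"angular":[0,0,-82.3]},{"fingers":1,"slide":[355,-329,-118],"angular":[0,0,-82.3]},{"fingers":1,"slide":[355,-329,-118],"angular":[0,0,-82.3]},{"fingers":1,"slide":[355,-329,-118],"angular":[0,0,-82.3]},{"fingers":1,"slide":[355,-329,-118],"angular":[0,0,-82.3]},{"fingers":1,"slide":[355,-329,-118],"angular":[0,0,-82.3]},{"fingers":1,"slide":[355,-329,-118],"angular":[0,0,-82.3]},{"fingers":1,"slide":[355,-329,-118],"angular":[0,0,-82.3]},{"fingers":1,"slide":[355,-329,-118],"angular":[0,0,-82.3]}])

```text
clock: 2.23
tcp_pos: [0.3829, -0.1776, 0.3234]
orientation: [0.001, 0.687, 0.726, 0.0]
wrist_force: [0.7, 0.1, 0.3]
finger_gap: 0.0001
grip_force: 0.0
```

```bash
python3 -c "
from h import *
print(get_state()['tcp_pos'])
go([.45,.15,.34],lean(0)); go([.53,.31,.30],lean(35))"
```

```text
[ 0.38291368 -0.17764536  0.32342053]
slide [323.5  85.  -16.7] ang [  0.    0.  -10.5]
slide [478.9 173.6  23.2] ang [ -3.2 -34.9 -10.2]
```

Emit:
jog_arm(moves=[{"slide":[479,174,0],"angular":[-3.2,-34.9,-10.2]},{"slide":[479,174,0],"angular":[-3.2,-34.9,-10.2]},{"slide":[479,174,0],"angular":[-3.2,-34.9,-10.2]},{"slide":[479,174,0],"angular":[-3.2,-34.9,-10.2]},{"slide":[479,174,0],"angular":[-3.2,-34.9,-10.2]},{"slide":[479,174,0],"angular":[-3.2,-34.9,-10.2]},{"slide":[479,174,0],"angular":[-3.2,-34.9,-10.2]},{"slide":[479,174,0],"angular":[-3.2,-34.9,-10.2]},{"slide":[479,174,0],"angular":[-3.2,-34.9,-10.2]},{"slide":[479,174,0],"angular":[-3.2,-34.9,-10.2]}])

```text
schema error: expected keys fingers, slide, angular
```

```bash
python3 -c "
from h import *
print(get_state()['tcp_pos'],get_state()['joint_pos'])
go(*push(.15,.2)); go(*push(.13,.078))"
```

```text
[ 0.38291368 -0.17764536  0.32342053] [-6.25060610e-01  2.49396499e-03 -7.86577709e-02  1.48850939e+00
  9.80198574e-06  8.90851553e-01]
slide [465.7 180.8 120.6] ang [ -3.2 -34.9 -10.2]
slide [446.1 184.3 242.6] ang [ -3.2 -34.9 -10.2]
```

Emit:
jog_arm(moves=[{"fingers":1,"slide":[479,174,0],"angular":[-3.2,-34.9,-10.2]},{"fingers":1,"slide":[479,174,0],"angular":[-3.2,-34.9,-10.2]},{"fingers":1,"slide":[479,174,0],"angular":[-3.2,-34.9,-10.2]},{"fingers":1,"slide":[479,174,0],"angular":[-3.2,-34.9,-10.2]},{"fingers":1,"slide":[479,174,0],"angular":[-3.2,-34.9,-10.2]},{"fingers":1,"slide":[479,174,0],"angular":[-3.2,-34.9,-10.2]},{"fingers":1,"slide":[479,174,0],"angular":[-3.2,-34.9,-10.2]},{"fingers":1,"slide":[479,174,0],"angular":[-3.2,-34.9,-10.2]},{"fingers":1,"slide":[479,174,0],"angular":[-3.2,-34.9,-10.2]},{"fingers":1,"slide":[479,174,0],"angular":[-3.2,-34.9,-10.2]}])

```text
clock: 3.07
tcp_pos: [0.4945, 0.1853, 0.322]
orientation: [0.236, 0.591, 0.749, -0.186]
wrist_force: [1.3, -0.0, 1.1]
finger_gap: -0.0
grip_force: 0.0
```

```bash
python3 -c "
from h import *
print(get_state()['tcp_pos'],get_state()['joint_pos'])
go(*push(.15,.2)); go(*push(.13,.078))"
```

```text
[0.49448159 0.18526329 0.32198448] [ 0.52998815  0.36896668  0.2261476   1.62941905 -0.58091376  1.92689613]
slide [149.3  68.3  41.1] ang [-0.1  0.  -0.2]
slide [202.9  68.4 152.5] ang [-0.1  0.  -0.2]
```

Emit:
jog_arm(moves=[{"fingers":1,"slide":[149,68,41],"angular":[0,0,0]},{"fingers":1,"slide":[149,68,41],"angular":[0,0,0]},{"fingers":1,"slide":[149,68,41],"angular":[0,0,0]},{"fingers":1,"slide":[149,68,41],"angular":[0,0,0]},{"fingers":1,"slide":[149,68,41],"angular":[0,0,0]},{"fingers":1,"slide":[203,68,152],"angular":[0,0,0]},{"fingers":1,"slide":[203,68,152],"angular":[0,0,0]},{"fingers":1,"slide":[203,68,152],"angular":[0,0,0]},{"fingers":1,"slide":[203,68,152],"angular":[0,0,0]},{"fingers":1,"slide":[203,68,152],"angular":[0,0,0]}])

```text
clock: 3.9
tcp_pos: [0.5411, 0.2736, 0.0806]
orientation: [0.235, 0.591, 0.748, -0.189]
wrist_force: [1.0, 0.5, 0.5]
finger_gap: 0.0
grip_force: 0.0
```

```bash
python3 -c "
from h import *
s=get_state();print(s['tcp_pos'],s['joint_pos'],s['wrist_force'])
for d in (.13,.105,.09,.044,.04): go(*push(d,.078))
import cv2
c=read_camera('scene');cv2.imwrite('pics/p1.png',cv2.resize(c['color'][150:300,260:460],None,fx=3.5,fy=3.5,interpolation=2)[:,:,::-1])"
```

```text
[0.54107906 0.27357986 0.08059579] [ 0.60943199  0.6774315   0.12590249  1.27705669 -0.56273881  2.02150977] [0.99250871 0.51658558 0.47576263]
slide [ 2.9  2.5 -2.2] ang [-0.4  0.1 -0.1]
slide [-17.5   2.7  12.2] ang [-0.4  0.1 -0.1]
slide [-29.8   2.8  20.8] ang [-0.4  0.1 -0.1]
slide [-67.4   3.1  47.3] ang [-0.4  0.1 -0.1]
slide [-70.7   3.1  49.6] ang [-0.4  0.1 -0.1]
```

View pics/p1.png

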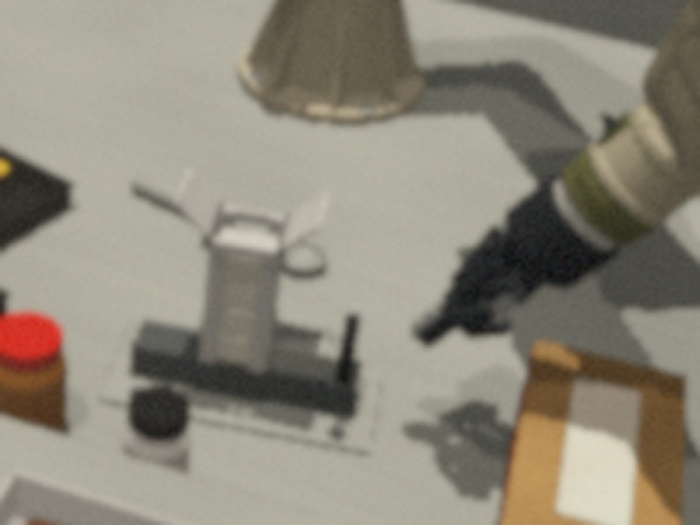

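The picture shows the closed fingertips at crop (430,330) and the plate top at (350,318). I'll check this against projections of the expected points.

```bash
python3 -c "
from h import *
c=read_camera('scene');s=get_state();M=rot(s).as_matrix();p=s['tcp_pos']
f=lambda q:np.round((np.array(proj(q,c))-[260,150])*3.5)
for ah in (0,.011,.02): print(ah,f(p+ah*M[:,2]),f(p+ah*M[:,2]-.011*M[:,0]),f(p+ah*M[:,2]+.011*M[:,0]))
print(f(D(.098,0,.087)),f(D(.098,0,.041)))
print(p,s['wrist_force']); go(*push(.13,.078))"
```

```text
0 [413. 343.] [403. 334.] [423. 351.]
0.011 [404. 350.] [394. 341.] [414. 358.]
0.02 [396. 355.] [386. 347.] [406. 364.]
[358. 329.] [351. 372.]
[0.5437128  0.2758641  0.08428427] [ 0.16708232 -0.12828736  0.92841491]
slide [ 3.7 -0.6  1.8] ang [-0.  -0.  -0.4]
```

```bash
python3 -c "
from h import *
c=read_camera('scene');s=get_state();M=rot(s).as_matrix();p=s['tcp_pos']
im=cv2.resize(c['color'][190:270,320:420],None,fx=7,fy=7,interpolation=2)[:,:,::-1].copy()
f=lambda q:tuple(int(v) for v in (np.array(proj(q,c))-[320,190]+.5)*7-.5)
for q,k in((p,(0,0,255)),(p+.011*M[:,2]-.011*M[:,0],(0,255,0)),(p+.011*M[:,2]+.011*M[:,0],(0,255,0)),(p-.06*M[:,2],(255,0,0)),(D(.098,.02,.087),(255,0,255)),(D(.098,-.02,.087),(255,0,255)),(D(.098,-.02,.041),(255,0,255)),(D(.098,.02,.041),(255,0,255))): cv2.circle(im,f(q),4,k,-1)
cv2.imwrite('pics/p2.png',im);print(p)"
```

```text
[0.54415397 0.27639541 0.08482934]
```

View pics/p2.png

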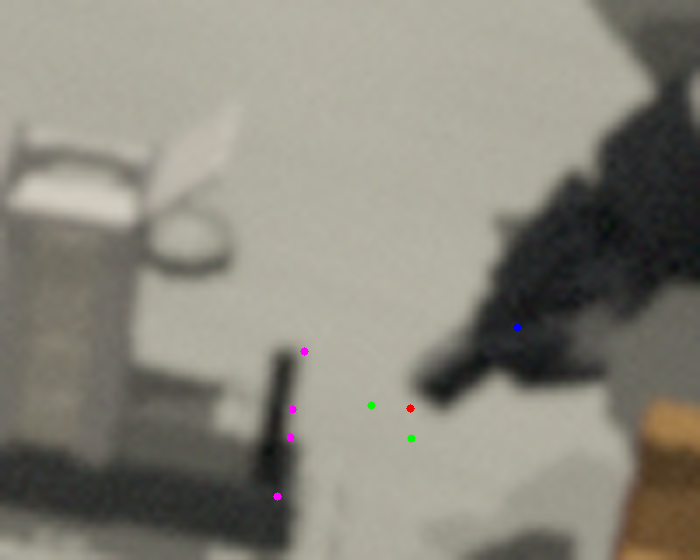

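In the close-up the plate dots fit within about 3 mm. The visible fingertip at (430,392) lies above and to the right of the predicted tip at about (390,425), so I'll check with the other camera.

```bash
python3 -c "
from h import *
c=read_camera('top');s=get_state();M=rot(s).as_matrix();p=s['tcp_pos']
im=cv2.resize(c['color'][170:250,150:250],None,fx=7,fy=7,interpolation=2)[:,:,::-1].copy()
f=lambda q:tuple(int(v) for v in (np.array(proj(q,c))-[150,170]+.5)*7-.5)
for q,k in((p,(0,0,255)),(p+.011*M[:,2]-.011*M[:,0],(0,255,0)),(p+.011*M[:,2]+.011*M[:,0],(0,255,0)),(p-.06*M[:,2],(255,0,0)),(D(.098,.02,.087),(255,0,255)),(D(.098,-.02,.087),(255,0,255)),(D(-.056,0,.04),(255,0,255)),(D(0,0,.166),(0,255,0))): cv2.circle(im,f(q),4,k,-1)
cv2.imwrite('pics/p3.png',im);print(p)"
```

```text
[0.5442516  0.2765697  0.08482178]
```

View pics/p3.png

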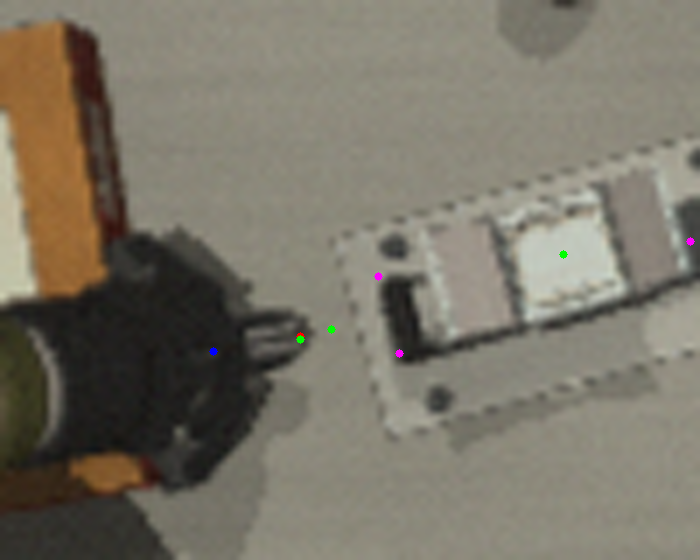

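```bash
python3 -c "
from h import *
s=get_state()
for d in (.13,.105,.085,.065,.05,.04): go(*push(d,.074),s)"
```

```text
slide [ 5.8 -1.3  5.8] ang [ 0.1 -0.1 -0.4]
slide [-14.7  -1.2  20.1] ang [ 0.1 -0.1 -0.4]
slide [-31.1  -1.1  31.6] ang [ 0.1 -0.1 -0.4]
slide [-47.5  -1.   43. ] ang [ 0.1 -0.1 -0.4]
slide [-59.8  -0.9  51.6] ang [ 0.1 -0.1 -0.4]
slide [-68.   -0.8  57.3] ang [ 0.1 -0.1 -0.4]
```

Emit:
jog_arm(moves=[{"fingers":1,"slide":[0,-1,9],"angular":[0,0,0]},{"fingers":1,"slide":[-15,-1,20],"angular":[0,0,0]},{"fingers":1,"slide":[-15,-1,20],"angular":[0,0,0]},{"fingers":1,"slide":[-15,-1,20],"angular":[0,0,0]}])

```text
clock: 4.43
tcp_pos: [0.5474, 0.2515, 0.0744]
orientation: [0.236, 0.592, 0.748, -0.186]
wrist_force: [-0.2, -0.2, 0.5]
finger_gap: 0.0001
grip_force: 0.0
```

Emit:
jog_arm(moves=[{"fingers":1,"slide":[-4,0,3],"angular":[0,0,0]},{"fingers":1,"slide":[-8,0,6],"angular":[0,0,0]},{"fingers":1,"slide":[-12,0,8],"angular":[0,0,0]},{"fingers":1,"slide":[-12,0,8],"angular":[0,0,0]}])

```text
clock: 4.77
tcp_pos: [0.5505, 0.2372, 0.074]
orientation: [0.236, 0.592, 0.748, -0.187]
wrist_force: [0.3, -0.2, 1.2]
finger_gap: 0.0
grip_force: 0.0
```

```bash
python3 -c "
from h import *
s=get_state();print(s['tcp_pos'],s['wrist_force'],s['wrist_force']@xd)
for d in (.09,.044): go(*push(d,.074),s)"
```

```text
[0.55047786 0.23717519 0.07398236] [ 0.32914901 -0.15809014  1.22209019] -0.2313009002497587
slide [-0.5  2.  -2.9] ang [-0.2  0.  -0.3]
slide [-38.2   2.3  23.5] ang [-0.2  0.  -0.3]
```

Emit:
jog_arm(moves=[{"fingers":1,"slide":[-4,0,2.8],"angular":[0,0,0]},{"fingers":1,"slide":[-8,0,5.7],"angular":[0,0,0]},{"fingers":1,"slide":[-8,0,5.7],"angular":[0,0,0]}])

```text
clock: 5.02
tcp_pos: [0.5528, 0.2283, 0.0737]
orientation: [0.236, 0.592, 0.748, -0.186]
wrist_force: [-0.3, 2.8, 0.8]
finger_gap: 0.0002
grip_force: 1.4
```

Emit:
jog_arm(moves=[{"fingers":1,"slide":[-4,0,2.8],"angular":[0,0,0]},{"fingers":1,"slide":[-8,0,5.7],"angular":[0,0,0]},{"fingers":1,"slide":[-8,0,5.7],"angular":[0,0,0]}])

```text
clock: 5.27
tcp_pos: [0.5551, 0.2192, 0.0737]
orientation: [0.236, 0.592, 0.748, -0.186]
wrist_force: [0.2, 3.8, 0.4]
finger_gap: -0.0004
grip_force: 1.9
```

```bash
python3 -c "
from h import *
s=get_state();M=rot(s).as_matrix();p=s['tcp_pos'];print(p,s['wrist_force'],s['wrist_force']@xd)
for d in (.09,.044): go(*push(d,.074),s)
c=read_camera('scene')
im=cv2.resize(c['color'][190:270,300:400],None,fx=7,fy=7,interpolation=2)[:,:,::-1].copy()
f=lambda q:tuple(int(v) for v in (np.array(proj(q,c))-[300,190]+.5)*7-.5)
for q,k in((p,(0,0,255)),(p+.011*M[:,2]-.011*M[:,0],(0,255,0))): cv2.circle(im,f(q),4,k,-1)
cv2.imwrite('pics/p4.png',im)"
```

```text
[0.55513931 0.21917025 0.07373105] [0.245297   3.76545321 0.39243142] 3.6012119154785536
slide [ 14.6   1.6 -13.8] ang [-0.1 -0.1 -0.3]
slide [-23.2   1.9  12.5] ang [-0.1 -0.1 -0.3]
```

View pics/p4.png

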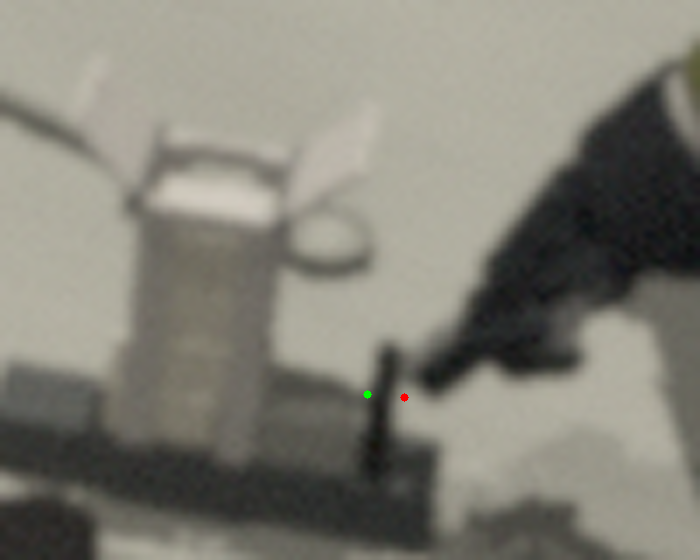

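The fingertip bears on the plate near its top, at crop (405,375), with 3.6 N, so the slide is about 10 mm in. I'll lower by 7 mm and keep pushing.

Emit:
jog_arm(moves=[{"fingers":1,"slide":[0,0,8.6],"angular":[0,0,0]},{"fingers":1,"slide":[-4,0,11.5],"angular":[0,0,0]},{"fingers":1,"slide":[-8,0,14.3],"angular":[0,0,0]},{"fingers":1,"slide":[-12,0,17.2],"angular":[0,0,0]},{"fingers":1,"slide":[-12,0,17.2],"angular":[0,0,0]}])

```text
clock: 5.73
tcp_pos: [0.5603, 0.2006, 0.0664]
orientation: [0.236, 0.592, 0.748, -0.185]
wrist_force: [1.0, 6.1, -0.2]
finger_gap: 0.0001
grip_force: 2.7
```

```bash
python3 -c "
from h import *
s=get_state();p=s['tcp_pos'];print(p,(p-t0)@xd,s['wrist_force'],s['wrist_force']@xd)"
```

```text
[0.56033958 0.20056453 0.06644995] 0.06618675470382997 [ 1.04660549  6.06342688 -0.22879391] 5.64517933512091
```

Emit:
jog_arm(moves=[{"fingers":1,"slide":[-4,0,2.9],"angular":[0,0,0]},{"fingers":1,"slide":[-8,0,5.7],"angular":[0,0,0]},{"fingers":1,"slide":[-12,0,8.6],"angular":[0,0,0]},{"fingers":1,"slide":[-15,0,10.5],"angular":[0,0,0]},{"fingers":1,"slide":[-15,0,10.5],"angular":[0,0,0]}])

```text
clock: 6.15
tcp_pos: [0.5648, 0.1833, 0.0664]
orientation: [0.236, 0.592, 0.748, -0.184]
wrist_force: [2.1, 8.5, -0.7]
finger_gap: -0.0001
grip_force: 3.5
```

```bash
python3 -c "
from h import *
s=get_state();p=s['tcp_pos'];print(p,(p-t0)@xd,s['wrist_force'],s['wrist_force']@xd)"
```

```text
[0.56482931 0.18330199 0.06644217] 0.04835224871516247 [ 2.06496416  8.54217637 -0.74684739] 7.813594929641091
```

Emit:
jog_arm(moves=[{"fingers":1,"slide":[-3.3,0,2.3],"angular":[0,0,0]},{"fingers":1,"slide":[-3.3,0,2.3],"angular":[0,0,0]},{"fingers":1,"slide":[-3.3,0,2.3],"angular":[0,0,0]}])

```text
clock: 6.4
tcp_pos: [0.5655, 0.1814, 0.0664]
orientation: [0.235, 0.592, 0.749, -0.183]
wrist_force: [-1.3, 13.4, 2.2]
finger_gap: 0.0001
grip_force: 7.0
```

Emit:
jog_arm(moves=[{"fingers":1,"slide":[-2.5,0,1.7],"angular":[0,0,0]},{"fingers":1,"slide":[-2.5,0,1.7],"angular":[0,0,0]},{"fingers":1,"slide":[-2.5,0,1.7],"angular":[0,0,0]}])

```text
clock: 6.65
tcp_pos: [0.5656, 0.1812, 0.0664]
orientation: [0.234, 0.591, 0.75, -0.182]
wrist_force: [-5.3, 23.8, 4.6]
finger_gap: -0.0004
grip_force: 12.4
```

Emit:
jog_arm(moves=[{"fingers":1,"slide":[-10.4,0,-38.6],"angular":[0,0,0]},{"fingers":1,"slide":[-20.8,0,-77.2],"angular":[0,0,0]},{"fingers":1,"slide":[-31,0,-115],"angular":[0,0,0]},{"fingers":1,"slide":[-41,0,-154],"angular":[0,0,0]},{"fingers":0.3,"slide":[-41,0,-170],"angular":[0,0,0]}])

```text
clock: 7.07
tcp_pos: [0.5515, 0.2382, 0.2352]
orientation: [0.238, 0.592, 0.748, -0.184]
wrist_force: [-0.5, 0.4, 0.2]
finger_gap: 0.0108
grip_force: 0.0
```

```bash
python3 -c "
from h import *
s=get_state();p=s['tcp_pos'];print(p,s['wrist_force'],s['finger_gap'])
c=read_camera('scene')
im=cv2.resize(c['color'][170:290,260:400],None,fx=5,fy=5,interpolation=2)[:,:,::-1].copy()
cv2.imwrite('pics/p5.png',im)
for t,z in(('ledge',.04),('pot_1',.04),('push_face',.064)):
  for n in('scene','top'):
    c=read_camera(n); print(t,n,[(round(r['p'],2),(atz(r['point'],c,z)-t0)@np.array([xd,yd]).T) for r in tip_of(t,c)[:3]])
print(get_state()['tcp_pos']);go([.53,.22,.33],lean(0))
"
```

```text
[0.55150638 0.23818358 0.23515761] [-0.4999559   0.35174757  0.19289037] 0.01084565644972183
ledge scene [(0.67, array([-0.06264222,  0.00235179]))]
ledge top []
pot_1 scene [(0.63, array([0.00524613, 0.00456824])), (0.52, array([-0.05153538,  0.01215053]))]
pot_1 top [(0.53, array([-0.05622696,  0.01014975])), (0.53, array([-0.31518694,  0.20673407]))]
push_face scene [(0.67, array([0.09327607, 0.01911749]))]
push_face top [(0.4, array([0.09901875, 0.00205312]))]
[0.55038372 0.23668732 0.22869326]
slide [-67.6 -23.8 -76.3] ang [-0.2 35.  -0.3]
```

View pics/p5.png

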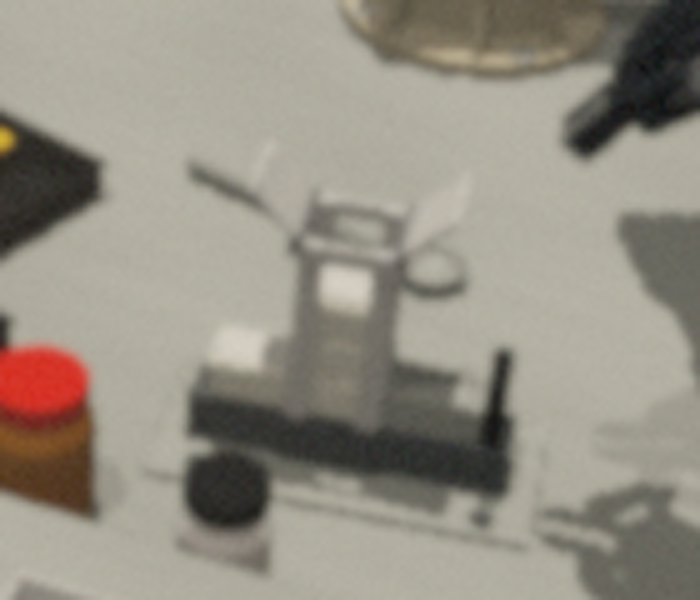

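The pot stands on the ledge at crop (238,345), the slide is fully back at (497,395), and the pile has dropped by one pot. Next I'll fit the delivered pot's position and plan the approach.

```bash
cat > pot.py <<'E'
from h import *
c=read_camera("scene"); g=c["color"].astype(float).min(2)[225:262,290:326]
g=cv2.GaussianBlur(g,(0,0),.7); m=(g>185).astype(np.uint8)
n,l,st,ce=cv2.connectedComponentsWithStats(m); print([(st[i].tolist(),np.round(ce[i]+[290,225],1)) for i in range(1,n)],g.max())
for dx in(-.05,-.054,-.058,-.062):
    print(dx,[np.round(proj(D(dx,y,.068),c),1) for y in(-.01,0,.01)],np.round(proj(D(dx,-.019,.054),c),1))
E
python3 pot.py; python3 -c "
from h import *
s=get_state();print(s['tcp_pos'],s['finger_gap'])
go([.50,.20,.36],lean(0)); print(D(-.12,0,.34)); go(D(-.13,0,.34),lean(-35))"
```

```text
[([14, 11, 8, 6, 38], array([307.3, 238.4]))] 193.62590954372521
-0.05 [array([310.8, 241.2]), array([311.6, 239.2]), array([312.3, 237.3])] [309.8 246.7]
-0.054 [array([309.5, 240.9]), array([310.3, 239. ]), array([311., 237.])] [308.5 246.5]
-0.058 [array([308.2, 240.7]), array([309. , 238.7]), array([309.7, 236.8])] [307.2 246.2]
-0.062 [array([306.9, 240.4]), array([307.7, 238.5]), array([308.5, 236.5])] [305.9 245.9]
[0.55048633 0.23680527 0.22889931] 0.05957377454316441
slide [-95.  -57.7 -93.5] ang [-0.1 35.  -0.3]
[0.60531883 0.01988935 0.34      ]
slide [-255.2    3.4   43.1] ang [-0.  70.  -0.3]
```

Emit:
jog_arm(moves=[{"fingers":0.3,"slide":[-24,0,-34],"angular":[0,0,0]},{"fingers":0.3,"slide":[-48,0,-68],"angular":[0,0,0]},{"fingers":0.3,"slide":[-72,0,-102],"angular":[0,7,0]},{"fingers":0.3,"slide":[-75,0,-107],"angular":[0,14,0]},{"fingers":0.3,"slide":[-105,0,-82],"angular":[0,21,0]},{"fingers":0.3,"slide":[-135,0,-57],"angular":[0,28,0]},{"fingers":0.3,"slide":[-165,1,-32],"angular":[0,35,0]},{"fingers":0.3,"slide":[-195,2,-7],"angular":[0,42,0]},{"fingers":0.3,"slide":[-225,3,18],"angular":[0,49,0]},{"fingers":0.3,"slide":[-255,3,43],"angular":[0,56,0]}])

```text
clock: 8.6
tcp_pos: [0.6077, 0.0088, 0.3429]
orientation: [-0.142, 0.609, 0.771, 0.117]
wrist_force: [1.4, 0.5, -0.2]
finger_gap: 0.0599
grip_force: 0.0
```

Emit:
jog_arm(moves=[{"fingers":0.3,"slide":[0,0,0],"angular":[0,7,0]},{"fingers":0.3,"slide":[0,0,0],"angular":[0,14,0]},{"fingers":0.3,"slide":[0,0,0],"angular":[0,14,0]},{"fingers":0.3,"slide":[0,0,0],"angular":[0,14,0]},{"fingers":0.3,"slide":[0,0,0],"angular":[0,14,0]}])

```text
clock: 9.02
tcp_pos: [0.6075, 0.0108, 0.3405]
orientation: [-0.235, 0.592, 0.749, 0.186]
wrist_force: [-1.1, -0.3, 0.7]
finger_gap: 0.0598
grip_force: 0.0
```

```bash
python3 -c "
from h import *
s=get_state();print(s['tcp_pos'],D(-.13,0,.34),s['joint_pos'],s['finger_gap'])
M=lean(-35)
for b in (.14,.06,.0): go(D(-.056,0,.054)-b*M[:,2],M,s)"
```

```text
[0.60745192 0.01082759 0.34047455] [0.60767873 0.01017179 0.34      ] [-0.36432573  0.63693749  0.68591122  1.99335988  0.49245025  0.8782364 ] 0.059789696405301004
slide [-1.040e+02  1.000e-01  1.369e+02] ang [ 0.2  0.1 -0.2]
slide [-1.038e+02 -2.000e-01  2.169e+02] ang [ 0.2  0.1 -0.2]
slide [-103.7   -0.4  276.9] ang [ 0.2  0.1 -0.2]
```

Emit:
jog_arm(moves=[{"fingers":0.3,"slide":[-25,0,33],"angular":[0,0,0]},{"fingers":0.3,"slide":[-50,0,66],"angular":[0,0,0]},{"fingers":0.3,"slide":[-75,0,99],"angular":[0,0,0]},{"fingers":0.3,"slide":[-104,0,127],"angular":[0,0,0]},{"fingers":0.3,"slide":[-104,0,137],"angular":[0,0,0]},{"fingers":0.3,"slide":[-104,0,165],"angular":[0,0,0]},{"fingers":0.3,"slide":[-104,0,195],"angular":[0,0,0]},{"fingers":0.3,"slide":[-104,0,220],"angular":[0,0,0]},{"fingers":0.3,"slide":[-104,0,220],"angular":[0,0,0]},{"fingers":0.3,"slide":[-104,0,220],"angular":[0,0,0]}])

```text
clock: 9.85
tcp_pos: [0.5972, 0.0531, 0.1023]
orientation: [-0.235, 0.59, 0.75, 0.186]
wrist_force: [-0.5, -0.6, 1.0]
finger_gap: 0.0597
grip_force: 0.0
```

```bash
python3 -c "
from h import *
s=get_state();p=s['tcp_pos'];print(p,s['wrist_force'],(p-t0)@xd,(p-t0)@yd)
M=lean(-35)
for b in (.02,.0): go(D(-.056,0,.054)-b*M[:,2],M,s)
c=read_camera('scene');f=lambda q:tuple(int(v) for v in (np.array(proj(q,c))-[270,190]+.5)*7-.5)
im=cv2.resize(c['color'][190:270,270:370],None,fx=7,fy=7,interpolation=2)[:,:,::-1].copy()
M=rot(s).as_matrix()
for q,k in((p,(0,0,255)),(p+.008*M[:,2]+.03*M[:,1],(0,255,0)),(p+.008*M[:,2]-.03*M[:,1],(0,255,0)),(D(-.059,0,.068),(255,0,255))): cv2.circle(im,f(q),4,k,-1)
cv2.imwrite('pics/p6.png',im)"
```

```text
[0.59724925 0.05312683 0.10229077] [-0.51754347 -0.56252985  1.02173905] -0.08579695828640353 -2.066014385345566e-06
slide [-3.2 -0.1 36.7] ang [0.1 0.1 0. ]
slide [-3.2 -0.1 56.7] ang [0.1 0.1 0. ]
```

View pics/p6.png

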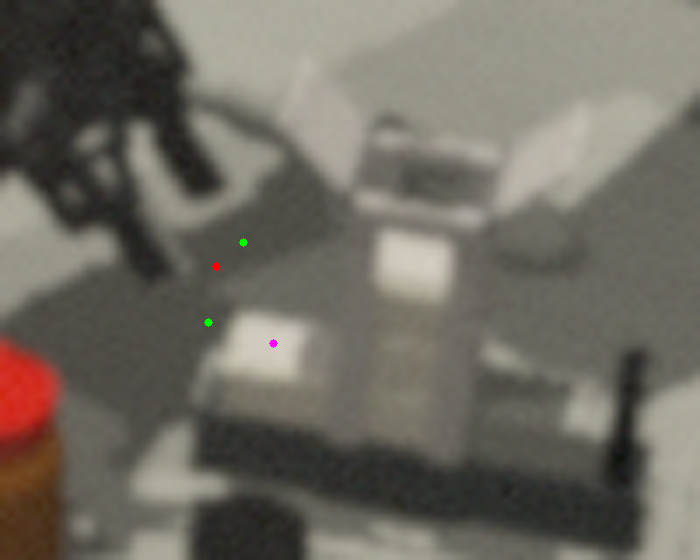

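The scene picture shows the open fingertips at (155,275) and (210,188), about 26 mm farther back along the tool than predicted. The pot is at (270,345). The push contact and the earlier picture support the same offset, so I'll use tips about 14 mm behind the TCP at a 38 mm gap and adjust the grasp.

```bash
python3 -c "
from h import *
s=get_state();M=lean(-35)
for b in (.02,.0): go(D(-.046,0,.040)-b*M[:,2],M,s)"
```

```text
slide [-2.2 -1.  55.3] ang [0.2 0.2 0. ]
slide [-2.2 -1.1 75.3] ang [0.2 0.2 0. ]
```

Emit:
jog_arm(moves=[{"fingers":0.3,"slide":[-2,-1,20],"angular":[0,0,0]},{"fingers":0.3,"slide":[-2,-1,38],"angular":[0,0,0]},{"fingers":0.3,"slide":[-2,-1,52],"angular":[0,0,0]},{"fingers":0.3,"slide":[-2,-1,62],"angular":[0,0,0]},{"fingers":0.3,"slide":[-2,-1,70],"angular":[0,0,0]},{"fingers":0.3,"slide":[-2,-1,75],"angular":[0,0,0]},{"fingers":0.3,"slide":[-2,-1,75],"angular":[0,0,0]},{"fingers":0.3,"slide":[-2,-1,75],"angular":[0,0,0]}])

```text
clock: 10.57
tcp_pos: [0.5878, 0.0902, 0.0384]
orientation: [-0.235, 0.591, 0.748, 0.187]
wrist_force: [-0.3, 0.5, 0.7]
finger_gap: 0.0595
grip_force: 0.0
```

```bash
python3 -c "
from h import *
s=get_state();p=s['tcp_pos'];print(p,s['wrist_force'],(p-t0)@xd,(p-t0)@yd)
c=read_camera('scene')
im=cv2.resize(c['color'][190:270,270:370],None,fx=7,fy=7,interpolation=2)[:,:,::-1]
cv2.imwrite('pics/p7.png',im)"
```

```text
[0.5878056  0.09021069 0.03837165] [-0.28935553  0.45073905  0.71370799] -0.04753189979779449 0.00042342544099802613
```

View pics/p7.png

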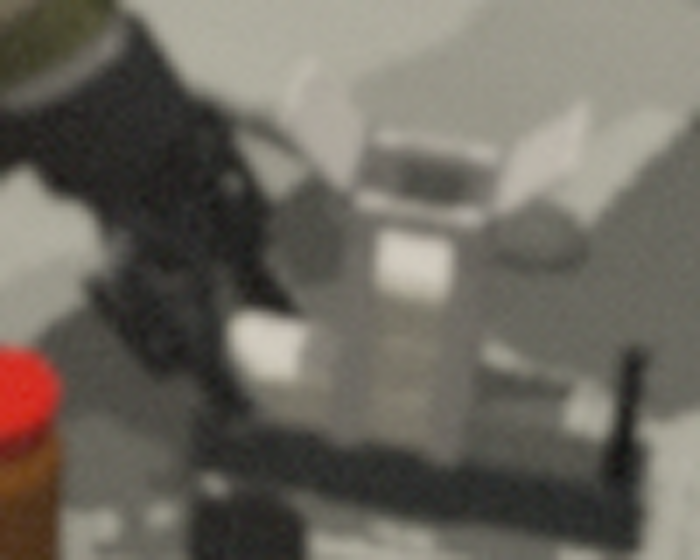

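The fingers straddle the pot, with the near tip at crop (238,412), just above deck level beside the pot at (265,350). I'll close gently.

Emit:
jog_arm(squeeze=20, moves=[{"fingers":0.4,"slide":[0,0,0],"angular":[0,0,0]},{"fingers":0.45,"slide":[0,0,0],"angular":[0,0,0]},{"fingers":0.5,"slide":[0,0,0],"angular":[0,0,0]},{"fingers":0.55,"slide":[0,0,0],"angular":[0,0,0]},{"fingers":0.6,"slide":[0,0,0],"angular":[0,0,0]},{"fingers":0.65,"slide":[0,0,0],"angular":[0,0,0]},{"fingers":0.65,"slide":[0,0,0],"angular":[0,0,0]}])

```text
clock: 11.2
tcp_pos: [0.5877, 0.0902, 0.038]
orientation: [-0.236, 0.592, 0.748, 0.187]
wrist_force: [0.4, -0.9, 1.6]
finger_gap: 0.0376
grip_force: 20.7
```

Emit:
jog_arm(moves=[{"fingers":0.65,"slide":[3,0,-4],"angular":[0,0,0]},{"fingers":0.65,"slide":[6,0,-8],"angular":[0,0,0]},{"fingers":0.65,"slide":[9,0,-13],"angular":[0,0,0]},{"fingers":0.65,"slide":[9,0,-25],"angular":[0,0,0]},{"fingers":0.65,"slide":[9,0,-40],"angular":[0,0,0]},{"fingers":0.65,"slide":[9,0,-60],"angular":[0,0,0]},{"fingers":0.65,"slide":[9,0,-80],"angular":[0,0,0]},{"fingers":0.65,"slide":[9,0,-100],"angular":[0,0,0]},{"fingers":0.65,"slide":[9,0,-110],"angular":[0,0,0]},{"fingers":0.65,"slide":[9,0,-110],"angular":[0,0,0]}])

```text
clock: 12.03
tcp_pos: [0.6013, 0.0351, 0.1354]
orientation: [-0.234, 0.592, 0.748, 0.187]
wrist_force: [-0.1, -0.1, -0.3]
finger_gap: 0.0376
grip_force: 21.6
```

```bash
cat > tr.py <<'E'
from h import *
s=get_state();p=s['tcp_pos'];print(p,s['finger_gap'],s['grip_force'],s['wrist_force'])
# grasp state: TCP (.5877,.0902,.038), pot centre approx D(-.058,0,.04)
M0=lean(-35); off=M0.T@(D(-.058,0,.04)-np.array([.5877,.0902,.038])); print("pot in tool",off)
b=np.radians(-10.5); ty=np.array([-np.sin(b),np.cos(b),0]); bay=np.array([.465,-.174,.002]); M=lean(-35,ty)
for h in(.13,.0): q=bay+[0,0,h]-M@off; print(q); go(q,M,s)
print("pot now",p+rot(s).apply(off))
c=read_camera("top"); s2=read_camera("scene")
for n,k in(("top",c),("scene",s2)): print(n,[(round(r["p"],2),np.round(atz(r["point"],k,.002)[:2],4)) for r in tip_of("tray_bay",k)],[(round(r["p"],2),np.round(atz(r["point"],k,0)[:2],4)) for r in tip_of("tray",k)])
# dark compartment floor centroid, top
g=c["color"].max(2); q=proj(bay,c); print("bay px",np.round(q,1)); x,y=[int(v) for v in q]
m=(g<70).astype(np.uint8); n,l,st,ce=cv2.connectedComponentsWithStats(m[y-25:y+25,x-20:x+45]); i=1+np.argmax(st[1:,4]); print(st[i]+[x-20,y-25,0,0,0])
E
python3 tr.py
```

```text
[0.60127994 0.03506192 0.13538527] 0.03758359915736212 21.585374772548676 [-0.0671521  -0.06962671 -0.33056321]
pot in tool [-0.00743971  0.00052856 -0.00765089]
[ 0.46639059 -0.16359658  0.13      ]
slide [-136.  -176.9  -88.9] ang [-13.5   0.1  19.6]
[ 4.66390594e-01 -1.63596581e-01 -2.16840434e-18]
slide [-210.4 -177.2   17.7] ang [-13.5   0.1  19.6]
pot now [0.60419304 0.02498181 0.13740266]
top [(0.91, array([ 0.4382, -0.4544]))] [(0.91, array([ 0.463 , -0.2216])), (0.85, array([ 0.3887, -0.4775]))]
scene [(0.65, array([ 0.4731, -0.1759])), (0.56, array([ 0.4249, -0.4542]))] [(0.88, array([ 0.3804, -0.495 ])), (0.79, array([ 0.4475, -0.2236]))]
bay px [318.2 236.6]
[333 218  26  26 172]
```

```bash
cat > tr2.py <<'E'
from h import *
from scipy.optimize import minimize
cams={n:read_camera(n) for n in("top","scene")}
def sil(p,c,k=8):
    x,y,b=p; co,si=np.cos(b),np.sin(b)
    P=[[x+co*u-si*v,y+si*u+co*v,z] for u in(-.065,.065) for v in(-.09,.09) for z in(0,.028)]
    q=np.array([proj(P_,c) for P_ in P]); return cv2.convexHull(q.astype(np.float32))
for n,(x0,y0,x1,y1) in(("top",(292,205,375,275)),("scene",(212,178,290,230))):
    c=cams[n]; g=cv2.imread(f"pics/{n}0.png")[y0:y1,x0:x1]; h=cv2.cvtColor(g,cv2.COLOR_BGR2HSV)
    fg=((h[...,2]<85)|(h[...,1]>110)).astype(np.uint8); fg=cv2.morphologyEx(fg,cv2.MORPH_CLOSE,np.ones((5,5)))
    N,l,st,ce=cv2.connectedComponentsWithStats(fg); i=1+np.argmin(np.linalg.norm(ce[1:]-np.array(proj([.456,-.224,.014],c))+[x0,y0],axis=1)); fg=(l==i).astype(float)
    F=8; big=cv2.resize(fg,None,fx=F,fy=F,interpolation=cv2.INTER_LINEAR)
    def cost(p):
        m=np.zeros_like(big); cv2.fillConvexPoly(m,np.round(((sil(p,c)-[x0,y0]+.5)*F-.5)).astype(int),1.); return np.abs(m-big).sum()/F**2
    r=minimize(cost,[.456,-.224,np.radians(-10.5)],method="Nelder-Mead",options=dict(initial_simplex=[[.456,-.224,-.18],[.462,-.224,-.18],[.456,-.217,-.18],[.456,-.224,-.12]]))
    x,y,b=r.x; print(n,np.round(r.x,4),np.degrees(b),"cost px",r.fun,"area",fg.sum(),st[i],"bay",x-.054*np.sin(b),y+.054*np.cos(b))
E
python3 tr2.py
```

```text
top [ 0.4534 -0.2224 -0.2059] -11.799187275173164 cost px 132.4263916015625 area 1906.0 [  12   12   57   45 1906] bay 0.4644016282303528 -0.16952761163948696
scene [ 0.453  -0.2267 -0.2102] -12.045516658881468 cost px 80.8480224609375 area 1304.0 [   8    8   60   38 1304] bay 0.46422389841418854 -0.17392726329342625
```

```bash
sed -i 's/b=np.radians(-10.5)/b=np.radians(-12)/; s/bay=np.array(\[.465,-.174,.002\])/bay=np.array([.4643,-.172,.002])/; s/for h in(.13,.0)/for h in(.11,.04,.0)/; /^c=read_camera/,$d' tr.py; python3 tr.py
```

```text
[0.59954556 0.03696559 0.13236719] 0.03713419554543306 21.586470007896423 [-0.86621911 -1.2277496   0.10745776]
pot in tool [-0.00743971  0.00052856 -0.00765089]
[ 0.46596245 -0.16163655  0.11      ]
slide [-145.9 -175.9  -74.7] ang [-14.6  -0.   20.7]
[ 0.46596245 -0.16163655  0.04      ]
slide [-186.1 -175.8  -17.3] ang [-14.6  -0.   20.7]
[ 4.65962447e-01 -1.61636548e-01 -2.16840434e-18]
slide [-209.  -175.7   15.4] ang [-14.6  -0.   20.7]
pot now [0.60248974 0.02688908 0.13435733]
```

Emit:
jog_arm(moves=[{"fingers":0.65,"slide":[-12,-14,-6],"angular":[-1.5,0,2]},{"fingers":0.65,"slide":[-28,-34,-15],"angular":[-3,0,4.2]},{"fingers":0.65,"slide":[-46,-55,-24],"angular":[-5,0,7]},{"fingers":0.65,"slide":[-64,-77,-33],"angular":[-7,0,10]},{"fingers":0.65,"slide":[-82,-99,-42],"angular":[-9,0,12.8]},{"fingers":0.65,"slide":[-100,-121,-51],"angular":[-11,0,15.6]},{"fingers":0.65,"slide":[-118,-143,-60],"angular":[-13,0,18.4]},{"fingers":0.65,"slide":[-133,-161,-68],"angular":[-14.6,0,20.7]},{"fingers":0.65,"slide":[-146,-176,-75],"angular":[-14.6,0,20.7]},{"fingers":0.65,"slide":[-146,-176,-75],"angular":[-14.6,0,20.7]}])

```text
clock: 13.27
tcp_pos: [0.4648, -0.1653, 0.1102]
orientation: [-0.189, 0.742, 0.599, 0.234]
wrist_force: [0.5, 0.0, 0.2]
finger_gap: 0.0375
grip_force: 21.6
```

Emit:
jog_arm(moves=[{"fingers":0.65,"slide":[0,0,0],"angular":[0,0,0]},{"fingers":0.65,"slide":[0,0,0],"angular":[0,0,0]},{"fingers":0.65,"slide":[0,0,0],"angular":[0,0,0]}])

```text
clock: 13.52
tcp_pos: [0.4668, -0.1617, 0.1108]
orientation: [-0.189, 0.741, 0.601, 0.234]
wrist_force: [-0.5, -0.5, -0.4]
finger_gap: 0.0379
grip_force: 21.6
```

```bash
python3 tr.py
cat > pv.py <<'E'
from h import *
c=read_camera("scene"); s=get_state(); off=np.array([-.0074,.0005,-.0077]); M=rot(s).as_matrix(); P=s["tcp_pos"]+M@off
ML=lean(-35); Rp=M@ML.T@np.column_stack([xd,yd,up])  # pot axes
q=np.array(proj(P+Rp@[0,0,.028],c)); print("pot",P,"tilt",np.degrees(np.arccos(Rp[2,2])),"pred top px",q)
x,y=q.astype(int); g=cv2.GaussianBlur(c["color"].min(2).astype(float),(0,0),.7)[y-14:y+18,x-18:x+18]
for th in(150,165,180):
    n,l,st,ce=cv2.connectedComponentsWithStats((g>th).astype(np.uint8)); print(th,g.max(),[(st[i][:5].tolist(),np.round(ce[i]+[x-18,y-14],1)) for i in range(1,n) if st[i][4]>8])
print("corners",[np.round(proj(P+Rp@[u,v,.028],c),1).tolist() for u,v in((.024,.019),(.024,-.019),(-.024,-.019),(-.024,.019))])
E
python3 pv.py
```

```text
[ 0.46684913 -0.16166368  0.11081918] 0.037853221074584026 21.585204005241394 [-0.50501851 -0.5183147  -0.40319902]
pot in tool [-0.00743971  0.00052856 -0.00765089]
[ 0.46596245 -0.16163655  0.11      ]
slide [-0.6 -0.9  0.6] ang [ 0.  -0.   0.1]
[ 0.46596245 -0.16163655  0.04      ]
slide [-40.8  -1.   57.9] ang [ 0.  -0.   0.1]
[ 4.65962447e-01 -1.61636548e-01 -2.16840434e-18]
slide [-63.7  -1.   90.7] ang [ 0.  -0.   0.1]
pot now [ 0.46520119 -0.17203021  0.11281523]
pot [ 0.46519234 -0.17189157  0.11287478] tilt 0.07529406425474128 pred top px [260.38187311 177.8119058 ]
150 185.26807725618005 [([24, 0, 12, 15, 142], array([272.2, 169.5])), ([13, 7, 15, 16, 102], array([261.3, 179.5])), ([27, 26, 9, 4, 30], array([273.3, 190.7]))]
165 185.26807725618005 [([15, 13, 11, 10, 68], array([261.6, 180.5]))]
180 185.26807725618005 [([16, 14, 8, 7, 32], array([261.4, 180.4]))]
corners [[269.5, 178.3], [261.5, 182.3], [251.3, 177.3], [259.3, 173.5]]
```

Emit:
jog_arm(moves=[{"fingers":0.65,"slide":[-12,-1,13],"angular":[0,0,0]},{"fingers":0.65,"slide":[-24,-1,30],"angular":[0,0,0]},{"fingers":0.65,"slide":[-36,-1,47],"angular":[0,0,0]},{"fingers":0.65,"slide":[-43,-1,56.5],"angular":[0,0,0]},{"fingers":0.65,"slide":[-43,-1,56.5],"angular":[0,0,0]},{"fingers":0.65,"slide":[-43,-1,56.5],"angular":[0,0,0]}])

```text
clock: 14.07
tcp_pos: [0.4649, -0.1642, 0.0398]
orientation: [-0.19, 0.741, 0.601, 0.234]
wrist_force: [0.6, -0.1, -0.3]
finger_gap: 0.0376
grip_force: 21.6
```

Emit:
jog_arm(moves=[{"fingers":0.65,"slide":[-2.3,0,3.3],"angular":[0,0,0]},{"fingers":0.65,"slide":[-4.6,0,6.6],"angular":[0,0,0]},{"fingers":0.65,"slide":[-6.9,0,9.8],"angular":[0,0,0]},{"fingers":0.65,"slide":[-9.2,0,13.1],"angular":[0,0,0]},{"fingers":0.65,"slide":[-11.5,0,16.4],"angular":[0,0,0]},{"fingers":0.65,"slide":[-11.5,0,16.4],"angular":[0,0,0]}])

```text
clock: 14.57
tcp_pos: [0.4647, -0.165, 0.0192]
orientation: [-0.189, 0.741, 0.6, 0.234]
wrist_force: [0.2, -0.5, -0.1]
finger_gap: 0.0377
grip_force: 21.6
```

```bash
python3 tr.py
```

```text
[ 0.46465897 -0.16499343  0.0191771 ] 0.03773798208519594 21.577008068561554 [ 0.24348557 -0.46789052 -0.1281564 ]
pot in tool [-0.00743971  0.00052856 -0.00765089]
[ 0.46596245 -0.16163655  0.11      ]
slide [ 55.    0.6 -72.3] ang [ 0. -0.  0.]
[ 0.46596245 -0.16163655  0.04      ]
slide [ 14.9   0.6 -15. ] ang [ 0. -0.  0.]
[ 4.65962447e-01 -1.61636548e-01 -2.16840434e-18]
slide [-8.1  0.6 17.7] ang [ 0. -0.  0.]
pot now [ 0.46299616 -0.1753578   0.021172  ]
```

Emit:
jog_arm(moves=[{"fingers":0.65,"slide":[-2.3,0,3.3],"angular":[0,0,0]},{"fingers":0.65,"slide":[-4.6,0,6.6],"angular":[0,0,0]},{"fingers":0.65,"slide":[-6.9,0,9.8],"angular":[0,0,0]},{"fingers":0.65,"slide":[-8,0,11.5],"angular":[0,0,0]},{"fingers":0.65,"slide":[-9.2,0,13.1],"angular":[0,0,0]},{"fingers":0.65,"slide":[-9.2,0,13.1],"angular":[0,0,0]}])

```text
clock: 15.07
tcp_pos: [0.4662, -0.1668, 0.0049]
orientation: [-0.187, 0.741, 0.6, 0.235]
wrist_force: [-0.8, -4.4, 8.7]
finger_gap: 0.0378
grip_force: 24.8
```

Emit:
jog_arm(moves=[{"fingers":0.65,"slide":[-0.6,0,0.8],"angular":[0,0,0]},{"fingers":0.65,"slide":[-1.1,0,1.6],"angular":[0,0,0]},{"fingers":0.65,"slide":[-1.1,0,1.6],"angular":[0,0,0]}])

```text
clock: 15.32
tcp_pos: [0.4665, -0.1668, 0.0032]
orientation: [-0.187, 0.741, 0.6, 0.235]
wrist_force: [-0.7, -4.0, 9.0]
finger_gap: 0.0378
grip_force: 25.3
```

Emit:
jog_arm(moves=[{"fingers":0.5,"slide":[0.5,0,-0.8],"angular":[0,0,0]},{"fingers":0.45,"slide":[0.5,0,-0.8],"angular":[0,0,0]},{"fingers":0.4,"slide":[0.5,0,-0.8],"angular":[0,0,0]},{"fingers":0.35,"slide":[0.5,0,-0.8],"angular":[0,0,0]},{"fingers":0.35,"slide":[0.5,0,-0.8],"angular":[0,0,0]},{"fingers":0.35,"slide":[0.5,0,-0.8],"angular":[0,0,0]}])

```text
clock: 15.82
tcp_pos: [0.4648, -0.165, 0.0026]
orientation: [-0.189, 0.741, 0.6, 0.234]
wrist_force: [0.2, -0.6, -0.3]
finger_gap: 0.0555
grip_force: 0.0
```

Emit:
jog_arm(moves=[{"fingers":0.35,"slide":[0,0,-8],"angular":[0,0,0]},{"fingers":0.35,"slide":[0,0,-20],"angular":[0,0,0]},{"fingers":0.35,"slide":[0,0,-45],"angular":[0,0,0]},{"fingers":0.35,"slide":[0,0,-80],"angular":[0,0,0]},{"fingers":0.35,"slide":[30,0,-115],"angular":[0,0,0]},{"fingers":0.35,"slide":[60,0,-145],"angular":[0,0,0]},{"fingers":0.35,"slide":[90,0,-175],"angular":[0,0,0]},{"fingers":0.35,"slide":[120,40,-205],"angular":[0,0,0]},{"fingers":0.35,"slide":[120,40,-205],"angular":[0,0,0]},{"fingers":0.35,"slide":[120,40,-205],"angular":[0,0,0]}])

```text
clock: 16.65
tcp_pos: [0.5027, -0.1934, 0.2442]
orientation: [-0.185, 0.74, 0.602, 0.235]
wrist_force: [-0.4, -0.2, 0.3]
finger_gap: 0.0554
grip_force: 0.0
```

```bash
python3 -c "
from h import *
s=get_state();print(s['tcp_pos'],s['wrist_force'])
b=np.radians(-12); tx=np.array([np.cos(b),np.sin(b),0]);ty=np.array([-np.sin(b),np.cos(b),0])
for n,bay in(('top',[.4644,-.1695,0]),('scene',[.4642,-.1739,0])):
    c=read_camera(n); q=np.array(proj(np.array(bay)+[0,0,.03],c)); x,y=q.astype(int)
    g=cv2.GaussianBlur(c['color'].min(2).astype(float),(0,0),.6)[y-14:y+14,x-16:x+16]
    for th in(120,150,170):
        k,l,st,ce=cv2.connectedComponentsWithStats((g>th).astype(np.uint8))
        for i in range(1,k):
            if 15<st[i][4]<300:
                d=atz(ce[i]+[x-16,y-14],c,.03)-bay; print(n,th,st[i].tolist(),'rel bay tx,ty mm',round(d@tx*1000,1),round(d@ty*1000,1), 'minrect', cv2.minAreaRect(np.argwhere(l==i)[:,::-1].astype(np.float32)))
    print(n,[(round(r['p'],2),np.round(atz(r['point'],c,0)[:2],4)) for r in tip_of('tray',c)],'pot',[(round(r['p'],2),np.round(atz(r['point'],c,.002)[:2],4)) for r in tip_of('pot_1',c)][:5])
    cv2.imwrite(f'pics/{n}9.png',c['color'][:,:,::-1])
"
python3 -c "
import cv2,numpy as np
for n,(x0,y0,x1,y1) in (('top',(292,205,375,275)),('scene',(212,178,290,230))):
    a=cv2.imread(f'pics/{n}0.png')[y0:y1,x0:x1].astype(np.float32).mean(2);b=cv2.imread(f'pics/{n}9.png')[y0:y1,x0:x1].astype(np.float32).mean(2)
    h=slice(None); w=slice(int((x1-x0)*.45),None) if n=='top' else slice(0,int((x1-x0)*.55))
    print(n,cv2.phaseCorrelate(a[h,w].copy(),b[h,w].copy()))
"
```

```text
[ 0.50268117 -0.19338582  0.24418479] [-0.3918232  -0.22059492  0.2832709 ]
top 120 [0, 0, 6, 23, 93] rel bay tx,ty mm 10.8 57.9 minrect ((2.5, 11.0), (22.0, 5.0), 90.0)
top 120 [12, 9, 6, 6, 21] rel bay tx,ty mm 10.7 11.9 minrect ((14.64706039428711, 11.911765098571777), (4.6081767082214355, 5.3357834815979), 14.03624439239502)
top [(0.92, array([ 0.4633, -0.2257])), (0.44, array([ 0.3909, -0.49  ]))] pot [(0.46, array([ 0.4604, -0.1696]))]
scene 120 [17, 0, 15, 4, 48] rel bay tx,ty mm -85.8 -37.5 minrect ((24.0, 1.5), (3.0, 14.0), 90.0)
scene 120 [14, 15, 8, 6, 34] rel bay tx,ty mm 10.1 15.1 minrect ((17.5, 17.5), (5.0, 7.0), 90.0)
scene 120 [24, 23, 8, 5, 27] rel bay tx,ty mm 21.6 79.1 minrect ((27.5, 25.0), (4.0, 7.0), 90.0)
scene 150 [23, 0, 9, 3, 20] rel bay tx,ty mm -94.5 -34.7 minrect ((27.0, 1.0), (2.0, 8.0), 90.0)
scene [(0.94, array([ 0.3611, -0.5143])), (0.92, array([ 0.4408, -0.2369]))] pot [(0.55, array([ 0.4475, -0.1724])), (0.5, array([0.5303, 0.1162]))]
top ((0.4729136664999629, -0.33209357473300827), 0.349116761651304)
scene ((0.3681319403416765, -0.04329861497225096), 0.897308553295371)
```

```bash
python3 -c "
from h import *
go([.40,.12,.36],lean(0))"
```

```text
slide [ 302.6 -161.8   64.4] ang [  7.8 -34.5 -24.9]
```

Emit:
jog_arm(moves=[{"fingers":0.35,"slide":[33,-18,7],"angular":[1,-4,-3]},{"fingers":0.35,"slide":[66,-36,14],"angular":[2,-8,-6]},{"fingers":0.35,"slide":[99,-54,21],"angular":[3,-12,-9]},{"fingers":0.35,"slide":[132,-72,28],"angular":[4,-16,-12]},{"fingers":0.35,"slide":[165,-90,35],"angular":[5,-20,-15]},{"fingers":0.35,"slide":[198,-108,42],"angular":[6,-24,-18]},{"fingers":0.35,"slide":[231,-126,49],"angular":[7,-28,-21]},{"fingers":0.35,"slide":[264,-144,56],"angular":[7.8,-32,-24]},{"fingers":0.35,"slide":[300,-160,64],"angular":[7.8,-34,-25]},{"fingers":0.35,"slide":[300,-160,64],"angular":[7.8,-34,-25]}])

```text
clock: 17.78
tcp_pos: [0.3989, 0.1246, 0.3615]
orientation: [-0.001, 0.611, 0.791, 0.005]
wrist_force: [-0.2, 0.8, -0.7]
finger_gap: 0.056
grip_force: 0.0
```

```bash
cat > fin.py <<'E'
from h import *
b=np.radians(-12); tx=np.array([np.cos(b),np.sin(b),0]);ty=np.array([-np.sin(b),np.cos(b),0])
for n,bay in(('top',[.4644,-.1695,0]),('scene',[.4642,-.1739,0])):
    c=read_camera(n); q=np.array(proj(np.array(bay)+[0,0,.03],c)); x,y=q.astype(int)
    g=cv2.GaussianBlur(c['color'].min(2).astype(float),(0,0),.6)[y-16:y+16,x-16:x+16]
    for th in(100,120,150,170):
        k,l,st,ce=cv2.connectedComponentsWithStats((g>th).astype(np.uint8))
        for i in range(1,k):
            if 30<st[i][4]<300:
                d=atz(ce[i]+[x-16,y-16],c,.03)-bay; r=cv2.minAreaRect(np.argwhere(l==i)[:,::-1].astype(np.float32)); print(n,th,st[i].tolist(),'rel',round(d@tx*1000,1),round(d@ty*1000,1),np.round(r[1],1),round(r[2]))
    print(n,'tray',[(round(r['p'],2),np.round(atz(r['point'],c,0)[:2],4)) for r in tip_of('tray',c)],'pot',[(round(r['p'],2),np.round(atz(r['point'],c,.002)[:2],4)) for r in tip_of('pot_1',c)][:5],'push',[(round(r['p'],2),np.round((atz(r['point'],c,.064)-t0)@xd,4)) for r in tip_of('push_face',c)][:3])
    A=cv2.imread(f'pics/{n}0.png'); cv2.imwrite(f'pics/{n}9.png',c['color'][:,:,::-1])
    x0,y0,x1,y1=(335,205,375,275) if n=='top' else (215,180,255,222)
    f=lambda I:I[y0:y1,x0:x1].astype(np.float32).max(2); w=cv2.createHanningWindow((x1-x0,y1-y0),cv2.CV_32F)
    print('tray shift px',cv2.phaseCorrelate(f(A),f(c['color'][:,:,::-1]),w))
print(get_state()['tcp_pos'])
E
python3 fin.py
```

```text
top 100 [0, 0, 8, 32, 169] rel 5.5 55.1 [31.  7.] 90
top 100 [11, 11, 15, 12, 142] rel 1.5 -3.5 [13.5 10.5] 9
top 120 [12, 11, 13, 12, 126] rel 1.4 -3.9 [12.5 10. ] 9
top 150 [12, 12, 13, 10, 102] rel 1.2 -3.9 [11.7  8.6] 8
top 170 [13, 13, 11, 9, 83] rel 1.3 -3.9 [ 8. 10.] 90
top tray [(0.88, array([ 0.3945, -0.4815])), (0.86, array([ 0.4644, -0.2261]))] pot [(0.7, array([ 0.4718, -0.1722]))] push [(0.56, np.float64(0.0957))]
tray shift px ((-0.0096729667386235, 0.034673520866611796), 1.0007257643673155)
scene 100 [11, 0, 21, 11, 123] rel -83.2 -40.6 [10. 20.] 90
scene 100 [7, 12, 17, 12, 133] rel 8.0 2.0 [12.7 12. ] 45
scene 100 [19, 24, 13, 8, 60] rel 29.7 79.7 [ 7. 12.] 90
scene 120 [12, 0, 20, 10, 110] rel -85.3 -41.0 [ 9. 19.] 90
scene 120 [8, 12, 16, 11, 103] rel 5.4 0.8 [13.9  8.5] 27
scene 120 [20, 25, 12, 7, 49] rel 30.4 81.9 [ 6. 11.] 90
scene 150 [15, 0, 17, 9, 81] rel -90.4 -40.7 [17.9  7.2] 27
scene 150 [9, 13, 13, 8, 68] rel 4.5 0.2 [11.6  6.7] 27
scene 170 [10, 14, 11, 7, 44] rel 4.8 -0.6 [8.9 5.3] 34
scene tray [(0.94, array([ 0.3851, -0.4795])), (0.77, array([ 0.4702, -0.2201]))] pot [(0.45, array([ 0.4704, -0.1763])), (0.45, array([0.5303, 0.1238]))] push [(0.59, np.float64(0.098))]
tray shift px ((-0.011523971967832836, 0.6192570990965116), 0.848473825984531)
[0.40214667 0.11526496 0.35821903]
```

The pot lies within about 4 mm of the bay centre in both cameras and is square to the tray. The tray has not moved and the slide is out.

```bash
python3 -c "
from workcell import *
print(hand_in())"
```

```text
the job is handed in; nothing more can be done
None
```

I set the delivered pot down in the black tray's empty compartment, within about 4 mm of its centre in both cameras, with the slide back out and the tray unmoved, and handed the job in; no verdict came back, and I did not separately check that the pot lies level or that pot_2 is seated.

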